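Pack the four-tray snack bento

ROBOT

A 6-joint arm with a two-finger parallel gripper is mounted at the origin on the work surface. World frame = base frame: x ahead of the robot, y to its left, z up, the work surface at z = 0. Lengths are in m, angles in rad, forces in N, time in s.
With the tool pointing down it reaches from about 0.35 to 0.775 m from the base axis. Payload 7.3 kg.
Tool frame: the origin (TCP) lies at the very end of the fingers, on their centre line; the grasp point (between the pads) lies 19 mm behind it (ctrl.grip_depth is the distance from the TCP to the grasp point, in m); z points along the fingers, y is the line along which they close (so a half turn about z gives the same grasp; the last joint's range is limited). The gripper opens to 92 mm and grips with 3 to 60 N. Pads are 19 mm wide; open, the fingers measure 130 mm over their backs; the gripper's body (75 mm by 190 mm) begins 47 mm behind the grasp point.
Start: joints at [-1.464, 0.342, 1.524, -0, 1.275, -0.146], TCP at [0.131, -0.508, 0.227] pointing down, gripper open.
Joint ranges: [-2.53, 2.53], [-0.77, 2.02], [0.04, 2.7], [-1, 4.14], [0.28, 2.66], [-3.11, 3.11]. Speed limits (rad/s): [2.57, 2.57, 3.14, 3.14, 3.14, 3.14].

INTERFACE

Orientations are given as [roll, pitch, yaw] about the fixed x, y, z axes, in that order (R = Rz(yaw) Ry(pitch) Rx(roll)).
In Python, from bench import ctrl, vision gives the robot as it stands.
- The arm moves only by the tool arm_command, never from a script. Its argument "plan" is a list of rows, each a list of 7 numbers: the shift along the world's x, y, z normalised to -1 to 1, where 1 is 20 cm, then the turn, a rotation vector about the world's x, y, z normalised to -1 to 1, where 1 is 1.5 rad, then the closure, from -1 (fully open) to 1 (shut). A call has 1 to 10 rows; each row shifts and turns the commanded pose from where the row before left it; what a row does not reach is not made up. A row lasts 1/12 s, in which the tool goes at most 41.7 mm and 7.16 degrees, less where a joint would pass 70% of its speed; a pose out of reach is approached as far as the arm can. A call with a number of a shift or a turn outside -1 to 1 is refused whole. A call with a gripper value outside its range is refused whole. The fingers move at their own pace and stop on an object; the grip force is fixed at half the most. Time passes only in rows, so rows that do not move let the fingers close. It gives the time, the measured TCP pose, the force, the opening and the grip force at its end, in the units of the state.
- ctrl.state(): the state, without advancing time (a new reading comes with each control period).
- vision.snapshot(name): name is "scene" or "side" or "wrist"; returns (picture, depth): 420x560x3 uint8, red, green, blue; 420x560 float32, m along the optical axis (not along the pixel's ray), 0 where there is no reading.
- vision.camera_model(name): a dict with "vertical_fov" (degrees; the focal length in pixels is half the picture's height over the tangent of half this angle, whatever the lens; pixels are square), "cx", "cy" (the principal point, pixels), "k1" (the pictures are not rectified: a ray, as slopes to the right and down, at radius r is drawn at 1 + k1 r^2 times it, then the intrinsics apply), "extrinsics" (4x4, takes a point from camera to world coordinates); the wrist camera has in their place "T_tool_cam" (4x4, takes a point from camera to tool coordinates, whose origin is the TCP and whose axes are the flange's). Camera axes: x right, y up, looking along -z (the intrinsics and any distortion apply to the point x, -y, -z); pixel columns grow to the right and rows downward; lengths in m; the calibration is good to about 2 mm. A picture is of the moment at which its call begins: read the wrist's pose just before it. camera_model takes no time and is no camera call.
- ctrl.finish_job(): hands the job in; it is judged then, once.
The state is a dict: "clock": time; "q": joint angles; "dq": joint speeds; "effort": joint torques, N m; "position": TCP position; "ee_rot": TCP orientation; "contact_force": force on the tool from outside, world axes, zero at the start; "wrist_torque": the same for the moment, N m; "opening": finger opening in m; "gripper_force": force on a finger pad.
Only numpy, scipy, OpenCV 4.12 (cv2) and the standard library are available. Lean on these libraries where they do the work, as an engineer would, in place of code of your own. Each camera call takes 0.05 s, during which the arm holds its last target. There are 200 camera calls.

TASK

Pack the child's bento box: the boiled egg goes in the white inner tray, the mandarin in the orange one, the mini cucumber in the green one and the red wax-coated cheese round in the yellow one, each lying down on the floor of its tray. Set them down rather than dropping them, and leave the egg-shaped salt shaker and the red jar lid where they stand.

Things in the scene. Friction and masses are not known exactly. Their poses are not given: they have to be found in the camera images.
- egg: boiled hen's egg, light brown shell, 58 mm long, 44 mm across, about 55 g, lying on its side on the counter; it lies still but rolls if pushed. Origin at its centre, 22 mm above the counter; x along its long axis (blunt end at -x)
- mandarin: orange mandarin with a small green stem button and one leaf on top, 54 mm across, 46 mm tall, about 85 g, standing on its flattened bottom (28 mm across). Origin at its centre, 23 mm above the counter; z up
- cucumber: dark green mini cucumber with pale ribs, 88 mm long, 26 mm thick, about 45 g, lying on the counter. Origin at its centre, 13 mm above the counter; x along its length
- cheese: small round cheese in smooth bright red wax, a disc 46 mm across and 22 mm thick, about 25 g, lying flat, with a cream paper label disc and pull tab on top. Origin at its centre, 11 mm above the counter; z is the disc's axis
- tray_white: white inner tray of the bento, fixed: 116 (x) x 82 (y) x 36 mm outside, walls and floor 3 mm, inside 110 x 76 mm, 33 mm deep. Origin at the centre of its underside, 3 mm above the counter; x along its long side, z up. The four trays stand two by two, in changing order, in the fixed teal shell (242 x 174 mm, rim 42 mm above the counter)
- tray_orange: orange inner tray of the bento, fixed: 116 (x) x 82 (y) x 36 mm outside, walls and floor 3 mm, inside 110 x 76 mm, 33 mm deep. Origin at the centre of its underside, 3 mm above the counter; x along its long side, z up. The four trays stand two by two, in changing order, in the fixed teal shell (242 x 174 mm, rim 42 mm above the counter)
- tray_green: light green inner tray of the bento, fixed: 116 (x) x 82 (y) x 36 mm outside, walls and floor 3 mm, inside 110 x 76 mm, 33 mm deep. Origin at the centre of its underside, 3 mm above the counter; x along its long side, z up. The four trays stand two by two, in changing order, in the fixed teal shell (242 x 174 mm, rim 42 mm above the counter)
- tray_yellow: yellow inner tray of the bento, fixed: 116 (x) x 82 (y) x 36 mm outside, walls and floor 3 mm, inside 110 x 76 mm, 33 mm deep. Origin at the centre of its underside, 3 mm above the counter; x along its long side, z up. The four trays stand two by two, in changing order, in the fixed teal shell (242 x 174 mm, rim 42 mm above the counter)
- shaker: glossy white porcelain salt shaker shaped like an egg standing upright on a steel foot, six dark holes in its top, 59 mm tall, 45 mm across. Not to be moved. Origin at the centre of its underside, z up
- jar_lid: red metal jar lid lying flat, 58 mm across and 14 mm high, ribbed edge, plain red top with a thin steel ring near the edge and no paper label. Not to be moved. Origin at the centre of its underside, z up
Things that resemble listed ones, but are neither listed nor needed, are in the scene too. What is shaped like the cheese but black is not meant. What is shaped like the mandarin but pink is not meant.

How it is judged:
By the outcome, as a careful person would: the job done as asked, in the order asked, and still so for the second after the job is handed in, with the robot touching nothing.
It also fails if it takes over 106 s, if anything falls off the work surface, if the arm or the gripper's body presses on something with over 40 N, if the wrist force passes 120 N, or if a joint passes its speed limit or range.

## Working session

There is one attempt and no reset: what is moved stays moved. The work goes in short steps, Python scripts to look and compute and a tool call to move; the robot and the scene stay as the last step left them, time stands still between calls to the robot, and variables do not carry over. Pictures are saved under pics/ and viewed, at most 14 in all, crops included, and the job is handed in when it is done.

Besides the shell and the picture viewer there is one more tool, called after ">>>" as name([rows], argument=value, ...), one row to a line, values as JSON. arm_command: Moves the arm, as the interface text tells. Scaled input: -1 to 1 covers 20 cm each way for a shift and 1.5 rad each way for a turn. Its arguments: {"type":"object","properties":{"plan":{"type":"array"}},"required":["plan"]}

```bash
mkdir -p pics; ls
cat > h.py <<'E'
import numpy as np, cv2
from bench import ctrl, vision
from scipy.spatial.transform import Rotation as R
def snap(n,save=None):
    s=ctrl.state(); im,d=vision.snapshot(n); m=vision.camera_model(n)
    if n=='wrist':
        T=np.eye(4); T[:3,3]=s['position']; e=np.array(s['ee_rot'])
        T[:3,:3]=e if e.shape==(3,3) else R.from_euler('xyz',e).as_matrix()
        E=T@np.array(m['T_tool_cam'])
    else: E=np.array(m['extrinsics'])
    if save: cv2.imwrite(f'pics/{save}.png',im[:,:,::-1]); np.savez(f'pics/{save}.npz',im=im,d=d,E=E,m=[m['vertical_fov'],m['cx'],m['cy'],m['k1']])
    return im,d
def load(save):
    z=np.load(f'pics/{save}.npz'); return z['im'],z['d'],z['E'],z['m']
def cloud(save):
    im,d,E,(fov,cx,cy,k1)=load(save)
    h,w=d.shape; f=h/2/np.tan(np.radians(fov)/2)
    K=np.array([[f,0,cx],[0,f,cy],[0,0,1]]); v,u=np.mgrid[:h,:w].astype(float)
    xd=(u-cx)/f; yd=(v-cy)/f; rd=np.hypot(xd,yd); r=rd.copy()
    for _ in range(20): r=rd/(1+k1*r*r)
    s=np.where(rd>0,r/np.maximum(rd,1e-9),1); x=xd*s;y=yd*s
    P=np.stack([x*d,-y*d,-d],-1)@E[:3,:3].T+E[:3,3]
    P[d==0]=np.nan
    return im,P
E
python3 - <<'E'
from h import *
print(ctrl.state())
for n in ('scene','side'): snap(n,n+'0')
a=[load(n+'0')[0] for n in ('scene','side')]
print(vision.camera_model('scene')); print(vision.camera_model('wrist'))
E
```

```text
pics
{'clock': 0.0, 'q': array([-1.46400841e+00,  3.42714600e-01,  1.52502325e+00, -2.69935782e-05,
        1.27538493e+00, -1.46002069e-01]), 'dq': array([ 0.00048211, -0.00228837,  0.00075051, -0.00029446, -0.00100871,
       -0.00080365]), 'effort': array([-1.74886478e-03, -4.31247389e+01, -2.44218242e+01,  7.16342381e-02,
        5.59303060e-02, -1.20354375e-04]), 'position': array([ 0.13127435, -0.50790202,  0.226047  ]), 'ee_rot': array([-3.14007505e+00, -1.97070861e-04,  2.52797716e-01]), 'contact_force': array([ 0.23517018, -0.24138961, -0.08895586]), 'wrist_torque': array([-0.014961  , -0.03387487, -0.02419688]), 'gripper_force': 0.0, 'opening': 0.0918895545965314}
{'vertical_fov': 53.4929929650619, 'cx': 274.30540222991107, 'cy': 210.9360579955444, 'k1': -0.12895861656527324, 'extrinsics': array([[-7.47500797e-01, -5.25648136e-01,  4.06123867e-01,
         8.87733744e-01],
       [ 6.64260837e-01, -5.91806645e-01,  4.56642568e-01,
         4.79911529e-01],
       [ 3.13488553e-04,  6.11112864e-01,  7.91543410e-01,
         8.38359078e-01],
       [ 0.00000000e+00,  0.00000000e+00,  0.00000000e+00,
         1.00000000e+00]])}
{'vertical_fov': 66.40308862602447, 'cx': 278.0352058737061, 'cy': 207.1971111102942, 'k1': -0.018687498744921503, 'T_tool_cam': array([[-2.61251722e-04,  9.66421604e-01,  2.56961505e-01,
         6.93662942e-02],
       [ 9.99999764e-01,  4.15712152e-04, -5.46780517e-04,
        -5.60960997e-04],
       [-6.35242524e-04,  2.56961302e-01, -9.66421485e-01,
        -1.57761584e-01],
       [ 0.00000000e+00,  0.00000000e+00,  0.00000000e+00,
         1.00000000e+00]])}
```

View pics/scene0.png

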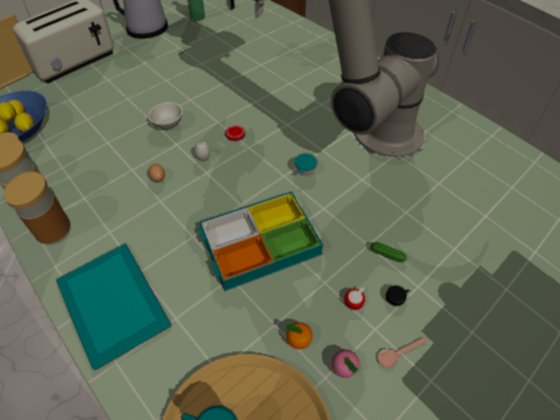

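View pics/side0.png

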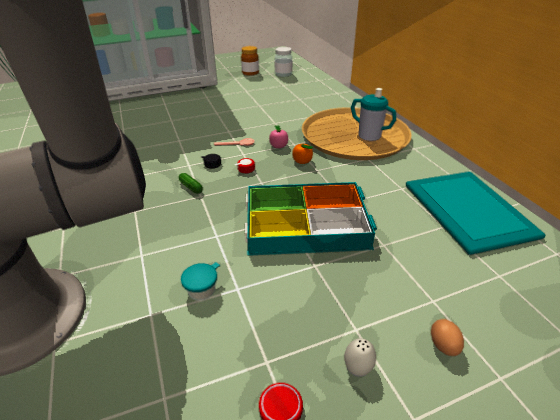

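Scene view: egg (157,172), with the shaker (202,151) as its look-alike. Cheese (355,298) vs jar lid (235,132) and black disc (397,295). Mandarin (299,335) vs pink fruit (346,363). Cucumber (388,251). Trays: white (230,229), yellow (277,212), orange (243,256), green (291,239).

Run:
```python
from h import *
im,P=cloud('scene0')
hsv=cv2.cvtColor(im,cv2.COLOR_RGB2HSV)
z=P[...,2]
print('counter z',[np.round(P[v,u],3) for u,v in ((200,190),(340,220),(330,270),(420,270))])
# objects: connected blobs above counter
m=((z>0.006)&(z<0.07)&(P[...,0]>0)).astype(np.uint8)
n,l,st,c=cv2.connectedComponentsWithStats(m)
for name,(u,v) in dict(egg=(157,172),shaker=(202,151),lid=(235,132),cheese=(355,298),black=(397,295),mand=(299,335),pink=(346,363),cuc=(388,251),teal=(306,162),box=(260,240)).items():
    q=P[l==l[v,u]]; 
    ev,V=np.linalg.eigh(np.cov(q[:,:2].T))
    print(name,l[v,u],len(q),'mean',q.mean(0).round(4),'min',q.min(0).round(3),'max',q.max(0).round(3),'axisdeg',np.degrees(np.arctan2(V[1,1],V[0,1])).round(1),np.sqrt(ev).round(4))
q=P[l==l[240,260]]; q=q[q[:,2]>0.036]
print(cv2.minAreaRect((q[:,:2]*1000).astype(np.float32)))
for nm,(u,v) in dict(w=(230,229),y=(277,212),o=(243,256),g=(291,239)).items(): print(nm,P[v,u].round(3))
cv2.imwrite('pics/c1.png',cv2.resize(np.hstack([im[120:200,120:260],im[240:320,320:460]]),None,fx=2.8,fy=2.8,interpolation=2)[:,:,::-1])
```

```text
counter z [array([ 0.559, -0.186,  0.002]), array([0.356, 0.129, 0.004]), array([0.477, 0.21 , 0.002]), array([ 0.319,  0.352, -0.001])]
egg 721 246 mean [ 0.6245 -0.2881  0.035 ] min [ 0.6   -0.319  0.014] max [ 0.644 -0.27   0.049] axisdeg 72.3 [0.0109 0.0118]
shaker 644 263 mean [ 0.4882 -0.2703  0.0394] min [ 0.465 -0.294  0.006] max [ 0.505 -0.258  0.064] axisdeg 150.5 [0.0075 0.0111]
lid 585 256 mean [ 0.3589 -0.29    0.015 ] min [ 0.328 -0.333  0.006] max [ 0.385 -0.264  0.021] axisdeg 69.9 [0.015  0.0162]
cheese 1076 377 mean [0.498  0.3015 0.0222] min [0.466 0.278 0.006] max [0.518 0.323 0.028] axisdeg 179.5 [0.0116 0.0124]
black 1068 381 mean [0.4242 0.3571 0.022 ] min [0.395 0.334 0.006] max [0.445 0.379 0.028] axisdeg 170.1 [0.0117 0.0127]
mand 1118 570 mean [0.6494 0.2845 0.0424] min [0.621 0.255 0.016] max [0.671 0.308 0.056] axisdeg 110.5 [0.0126 0.0133]
pink 1158 614 mean [0.6232 0.3861 0.0424] min [0.594 0.359 0.015] max [0.645 0.412 0.054] axisdeg 83.5 [0.0128 0.0132]
cuc 1006 409 mean [0.3507 0.2745 0.0225] min [0.318 0.231 0.006] max [0.371 0.316 0.03 ] axisdeg 111.3 [0.0066 0.0242]
teal 690 402 mean [ 0.3067 -0.0468  0.0355] min [ 0.272 -0.083  0.006] max [ 0.34  -0.021  0.044] axisdeg -142.1 [0.0154 0.0167]
box 813 7357 mean [0.5475 0.0452 0.0215] min [ 0.39  -0.076  0.006] max [0.691 0.167 0.048] axisdeg 162.7 [0.0569 0.0734]
((548.2313842773438, 44.49946594238281), (178.81234741210938, 255.57716369628906), 71.62724304199219)
w [ 0.58  -0.029  0.009]
y [0.459 0.008 0.008]
o [0.604 0.051 0.006]
g [0.49  0.092 0.011]
```

View pics/c1.png

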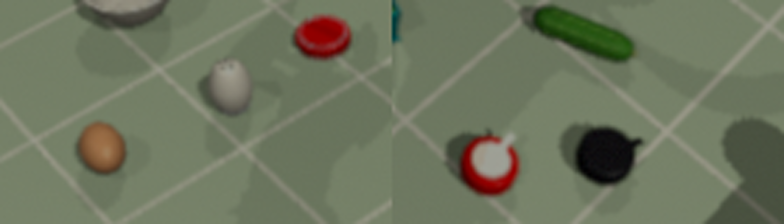

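Crop: brown egg at left and the holed white shaker and plain red lid beside it. The cheese has a cream label with tab; the black disc is the decoy. The choices are confirmed, so I'll start with the egg.

>>> arm_command([
  [0.1,0.04,0,0,0,0,-1],
  [0.19,0.084,0,0,0,0,-1],
  [0.19,0.084,0,0,0,0,-1],
  [0.19,0.084,0,0,0,0,-1],
  [0.19,0.084,0,0,0,0,-1],
  [0.19,0.084,0,0,0,0,-1],
  [0.19,0.084,0,0,0,0,-1],
  [0.19,0.084,0,0,0,0,-1],
  [0.19,0.084,0,0,0,0,-1],
  [0.19,0.084,0,0,0,0,-1],
])

```text
clock: 0.93
position: [0.4949, -0.3477, 0.2264]
ee_rot: [-3.141, 0.0, 0.253]
contact_force: [0.5, -1.0, 0.1]
opening: 0.0921
gripper_force: 0.0
```

>>> arm_command([
  [0.19,0.084,0,0,0,0,-1],
  [0.19,0.084,0,0,0,0,-1],
  [0.19,0.084,0,0,0,0,-1],
  [0.06,0.02,0,0,0,0,-1],
  [0,0,0,0,0,0,-1],
  [0,0,0,0,0,0,-1],
  [0,0,0,0,0,0,-1],
])

```text
clock: 1.52
position: [0.6183, -0.2953, 0.2263]
ee_rot: [-3.141, 0.001, 0.252]
contact_force: [-0.3, 0.0, -0.7]
opening: 0.092
gripper_force: 0.0
```

```bash
cat > look.py <<'E'
import sys
from h import *
# look.py name x y r: wrist snap, objects above counter near x,y
nm=sys.argv[1]; x,y,r=map(float,sys.argv[2:5]); zmin=float(sys.argv[5]) if len(sys.argv)>5 else .008
s=ctrl.state(); print('t',s['clock'],'pos',s['position'].round(4),'rpy',s['ee_rot'].round(3),'op',s['opening'])
snap('wrist',nm); im,P=cloud(nm)
near=np.hypot(P[...,0]-x,P[...,1]-y)
g=P[(near<.08)&(P[...,2]<.008)]
print('ground',np.round(np.median(g,0),4) if len(g) else None)
m=(near<r)&(P[...,2]>zmin)&(P[...,2]<.08)
q=P[m]; top=q[q[:,2]>np.percentile(q[:,2],98)]
print('n',len(q),'mean',q.mean(0).round(4),'min',np.percentile(q,1,0).round(4),'max',np.percentile(q,99,0).round(4),'top',top.mean(0).round(4))
cnt=(q[:,:2]*1e4).astype(np.float32); (c,wh,a)=cv2.minAreaRect(cnt)
print('rect',np.round(np.array(c)/1e4,4),np.round(np.array(wh)/1e4,4),'deg',round(a,1), 'first dim along deg; ')
ev,V=np.linalg.eigh(np.cov(q[:,:2].T)); print('axis',np.degrees(np.arctan2(V[1,1],V[0,1])).round(1),np.sqrt(ev).round(4))
E
python3 look.py w1 0.62 -0.293 0.05
```

```text
t 1.5167 pos [ 0.6183 -0.2953  0.2263] rpy [-3.141e+00  1.000e-03  2.520e-01] op 0.09200868431776546
ground [ 6.281e-01 -2.886e-01 -1.000e-04]
n 1491 mean [ 0.6232 -0.2984  0.0364] min [ 0.6016 -0.3252  0.0232] max [ 0.6418 -0.2732  0.0441] top [ 0.6209 -0.2997  0.0441]
rect [ 0.621  -0.2995] [0.0564 0.0424] deg 76.6 first dim along deg; 
axis 78.2 [0.0104 0.0139]
```

View pics/w1.png

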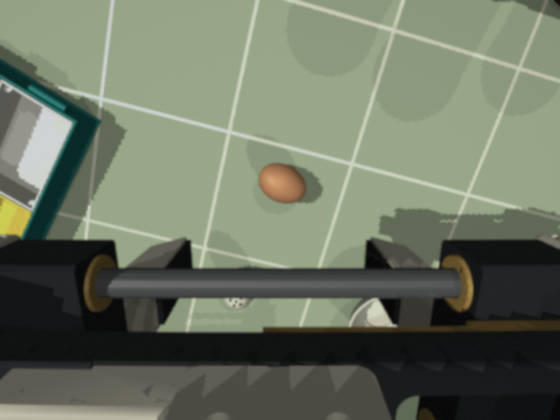

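The wrist view shows the egg at (282,183) with its long axis at about 77°, and only the egg near the target. The turn needed is +1.09 rad.

>>> arm_command([
  [0.013,-0.021,-0.06,0,0,0.08,-1],
  [0,0,-0.06,0,0,0.081,-1],
  [0,0,-0.06,0,0,0.081,-1],
  [0,0,-0.06,0,0,0.081,-1],
  [0,0,-0.06,0,0,0.081,-1],
  [0,0,-0.06,0,0,0.081,-1],
  [0,0,-0.06,0,0,0.081,-1],
  [0,0,-0.06,0,0,0.081,-1],
  [0,0,-0.06,0,0,0.081,-1],
  [0,0,0,0,0,0,-1],
])

```text
clock: 2.4
position: [0.6195, -0.2994, 0.1165]
ee_rot: [-3.137, -0.001, 1.347]
contact_force: [0.5, 0.2, -0.5]
opening: 0.0918
gripper_force: 0.0
```

>>> arm_command([
  [0,0,-0.1,0,0,0,-1],
  [0,0,-0.1,0,0,0,-1],
  [0,0,-0.1,0,0,0,-1],
  [0,0,-0.1,0,0,0,-1],
  [0,0,-0.1,0,0,0,-1],
  [0,0,-0.04,0,0,0,-1],
  [0,0,-0.025,0,0,0,-1],
  [0,0,0,0,0,0,-1],
  [0,0,0,0,0,0,-1],
])

```text
clock: 3.15
position: [0.6223, -0.2996, 0.0071]
ee_rot: [3.14, 0.001, 1.343]
contact_force: [-0.1, -0.3, -0.0]
opening: 0.0916
gripper_force: 0.0
```

>>> arm_command([
  [0,0,-0.01,0,0,0,-0.5],
  [0,0,0,0,0,0,0],
  [0,0,0,0,0,0,0.3],
  [0,0,0,0,0,0,1],
  [0,0,0,0,0,0,1],
  [0,0,0,0,0,0,1],
  [0,0,0,0,0,0,1],
  [0,0,0,0,0,0,1],
  [0,0,0,0,0,0,1],
  [0,0,0,0,0,0,1],
])

```text
clock: 3.98
position: [0.6219, -0.2989, 0.0037]
ee_rot: [-3.141, -0.0, 1.345]
contact_force: [-0.2, 0.6, 0.4]
opening: 0.0433
gripper_force: 30.0
```

>>> arm_command([
  [0,0,0,0,0,0,1],
  [0,0,0.05,0,0,0,1],
  [0,0,0.1,0,0,0,1],
  [0,0,0.15,0,0,0,1],
  [0,0,0.2,0,0,0,1],
  [0,0,0.2,0,0,0,1],
  [0,0,0,0,0,0,1],
  [0,0,0,0,0,0,1],
])

```text
clock: 4.65
position: [0.6234, -0.2998, 0.1481]
ee_rot: [3.134, 0.002, 1.345]
contact_force: [-0.5, 0.9, -2.4]
opening: 0.0434
gripper_force: 30.0
```

>>> arm_command([
  [-0.01,0.09,0,0,0,0,1],
  [-0.02,0.18,0,0,0,0,1],
  [-0.02,0.18,0,0,0,0,1],
  [-0.02,0.18,0,0,0,0,1],
  [-0.02,0.18,0,0,0,0,1],
  [-0.02,0.18,0,0,0,0,1],
  [-0.02,0.18,0,0,0,0,1],
  [-0.02,0.18,0,0,0,0,1],
  [-0.01,0.08,0,0,0,0,1],
  [0,0,0,0,0,-0.058,1],
])

```text
clock: 5.48
position: [0.5882, -0.0086, 0.1425]
ee_rot: [-3.138, -0.0, 1.262]
contact_force: [0.7, -0.3, -0.7]
opening: 0.043
gripper_force: 30.0
```

>>> arm_command([
  [0,0,0,0,0,0,1],
  [0,0,0,0,0,0,1],
  [0,0,0,0,0,0,1],
])

```text
clock: 5.73
position: [0.5896, -0.0135, 0.1431]
ee_rot: [-3.14, 0.0, 1.259]
contact_force: [0.1, 0.6, -0.6]
opening: 0.0431
gripper_force: 30.0
```

```bash
python3 look.py w2 0.548 0.0445 0.16 0.033
python3 - <<'E'
from h import *
im,P=cloud('w2')
E
```

```text
t 5.7333 pos [ 0.5896 -0.0135  0.1431] rpy [-3.14   0.     1.259] op 0.04312749526103815
ground [0.5511 0.0506 0.0058]
n 15149 mean [0.5534 0.0706 0.0384] min [ 0.4121 -0.0537  0.0331] max [0.6854 0.1611 0.0428] top [0.5859 0.0835 0.0429]
rect [0.5487 0.0464] [0.1741 0.2552] deg 71.7 first dim along deg; 
axis 163.4 [0.05   0.0891]
```

View pics/w2.png

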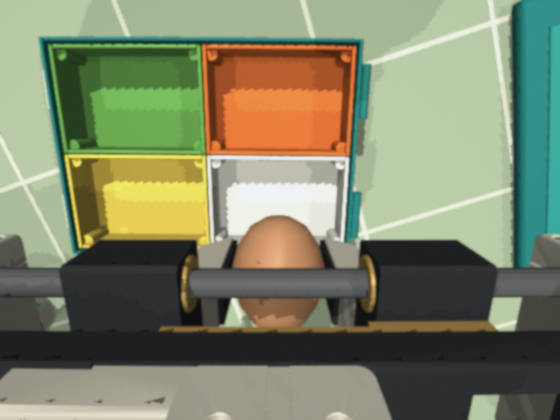

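Wrist view: the egg is held. The tray junction is at about (207,154), orange outer corner (357,44), green corner (50,45), and the latches on the right explain the extra length.

Run:
```python
from h import *
im,P=cloud('w2')
for u,v in ((207,154),(204,44),(203,100),(52,46),(357,44),(62,153),(352,155),(280,155),(130,154)):
    w=P[v-3:v+4,u-3:u+4].reshape(-1,3); w=w[w[:,2]>.032]; print((u,v),w.mean(0).round(4) if len(w) else None,len(w))
# shell long side outer edge at top + right edges via projection
c=np.radians(-18.3);U=np.array([np.cos(c),np.sin(c)]);V=np.array([-U[1],U[0]])
q=P[(P[...,2]>.036)&(P[...,2]<.05)]; q=q[np.hypot(q[:,0]-.548,q[:,1]-.045)<.17]
pu=q[:,:2]@U;pv=q[:,:2]@V
h,e=np.histogram(pu,np.arange(.34,.68,.004)); print([(round(a,3),int(b)) for a,b in zip(e,h) if b>60])
h,e=np.histogram(pv,np.arange(.1,.34,.004)); print([(round(a,3),int(b)) for a,b in zip(e,h) if b>60])
print(U,V)
```

```text
(207, 154) [0.5482 0.0464 0.0377] 43
(204, 44) [0.5756 0.1237 0.0379] 41
(203, 100) [0.5603 0.0864 0.0379] 48
(52, 46) [0.4652 0.1588 0.0377] 47
(357, 44) [0.6845 0.0884 0.0396] 45
(62, 153) [0.4358 0.0839 0.0388] 49
(352, 155) [0.6598 0.0098 0.0395] 45
(280, 155) [0.6045 0.0274 0.0385] 42
(130, 154) [0.4884 0.0658 0.0381] 49
[(np.float64(0.38), 82), (np.float64(0.384), 1571), (np.float64(0.388), 1013), (np.float64(0.392), 198), (np.float64(0.396), 117), (np.float64(0.4), 92), (np.float64(0.404), 95), (np.float64(0.408), 87), (np.float64(0.412), 93), (np.float64(0.416), 94), (np.float64(0.42), 87), (np.float64(0.424), 89), (np.float64(0.428), 93), (np.float64(0.432), 89), (np.float64(0.436), 94), (np.float64(0.44), 94), (np.float64(0.444), 94), (np.float64(0.448), 104), (np.float64(0.452), 93), (np.float64(0.456), 103), (np.float64(0.46), 94), (np.float64(0.464), 102), (np.float64(0.468), 91), (np.float64(0.472), 97), (np.float64(0.476), 99), (np.float64(0.48), 104), (np.float64(0.484), 90), (np.float64(0.488), 93), (np.float64(0.492), 97), (np.float64(0.496), 91), (np.float64(0.5), 
[... 1294 characters left out ...]
), (np.float64(0.204), 138), (np.float64(0.208), 164), (np.float64(0.212), 1165), (np.float64(0.216), 1166), (np.float64(0.22), 141), (np.float64(0.224), 145), (np.float64(0.228), 155), (np.float64(0.232), 163), (np.float64(0.236), 164), (np.float64(0.24), 157), (np.float64(0.244), 213), (np.float64(0.248), 214), (np.float64(0.252), 227), (np.float64(0.256), 213), (np.float64(0.26), 235), (np.float64(0.264), 223), (np.float64(0.268), 228), (np.float64(0.272), 224), (np.float64(0.276), 236), (np.float64(0.28), 233), (np.float64(0.284), 196), (np.float64(0.288), 197), (np.float64(0.292), 693), (np.float64(0.296), 1626), (np.float64(0.3), 1250)]
[ 0.94942548 -0.31399246] [0.31399246 0.94942548]
```

>>> arm_command([
  [0.005,0.008,-0.1,0,0,0,1],
  [0,0,-0.15,0,0,0,1],
  [0,0,-0.15,0,0,0,1],
  [0,0,-0.1,0,0,0,1],
  [0,0,-0.08,0,0,0,1],
  [0,0,-0.04,0,0,0,1],
  [0,0,-0.02,0,0,0,1],
  [0,0,0,0,0,0,1],
  [0,0,0,0,0,0,1],
])

```text
clock: 6.53
position: [0.5916, -0.0117, 0.0165]
ee_rot: [3.14, -0.0, 1.258]
contact_force: [0.4, -0.5, -0.9]
opening: 0.0432
gripper_force: 30.0
```

>>> arm_command([
  [0,0,-0.01,0,0,0,1],
  [0,0,-0.01,0,0,0,1],
  [0,0,-0.006,0,0,0,1],
  [0,0,-0.004,0,0,0,1],
  [0,0,0,0,0,0,1],
])

```text
clock: 6.95
position: [0.5909, -0.0113, 0.0098]
ee_rot: [3.142, 0.0, 1.258]
contact_force: [-0.5, -0.9, 0.4]
opening: 0.0433
gripper_force: 30.0
```

>>> arm_command([
  [0,0,-0.004,0,0,0,1],
  [0,0,0,0,0,0,1],
  [0,0,0,0,0,0,0.02],
  [0,0,0,0,0,0,-0.06],
  [0,0,0,0,0,0,-0.2],
  [0,0,0,0,0,0,-0.3],
  [0,0,0,0,0,0,-0.3],
])

```text
clock: 7.53
position: [0.5909, -0.0113, 0.0088]
ee_rot: [3.142, 0.0, 1.258]
contact_force: [0.6, 0.2, -1.5]
opening: 0.0586
gripper_force: 0.0
```

>>> arm_command([
  [0,0,0,0,0,0,-0.3],
  [0,0,0.03,0,0,0,-0.3],
  [0,0,0.1,0,0,0,-0.3],
  [0,0,0.2,0,0,0,-0.3],
  [0,0,0.2,0,0,0,-0.3],
  [0,0,0.2,0,0,0,-1],
  [0,0,0,0,0,0,-1],
])

```text
clock: 8.12
position: [0.5951, -0.0118, 0.1641]
ee_rot: [3.127, -0.003, 1.258]
contact_force: [2.1, -1.2, 0.4]
opening: 0.0687
gripper_force: 0.0
```

>>> arm_command([
  [0.017,0.09,0.05,0,0,0,-1],
  [0.034,0.18,0.05,0,0,0,-1],
  [0.034,0.18,0,0,0,0,-1],
  [0.034,0.18,0,0,0,0,-1],
  [0.034,0.18,0,0,0,0,-1],
  [0.034,0.18,0,0,0,0,-1],
  [0.034,0.18,0,0,0,0,-1],
  [0.034,0.18,0,0,0,0,-1],
  [0.017,0.09,0,0,0,0,-1],
  [0,0,0,0,0,0,-1],
])

```text
clock: 8.95
position: [0.6448, 0.2813, 0.1744]
ee_rot: [-3.141, -0.001, 1.262]
contact_force: [0.6, -0.7, -0.1]
opening: 0.0918
gripper_force: 0.0
```

>>> arm_command([
  [0,0,0,0,0,0,-1],
  [0,0,0,0,0,0,-1],
  [0,0,0,0,0,0,-1],
])

```text
clock: 9.2
position: [0.6454, 0.2752, 0.1751]
ee_rot: [3.142, 0.0, 1.256]
contact_force: [0.8, -0.8, 0.5]
opening: 0.0918
gripper_force: 0.0
```

```bash
python3 look.py w3 0.645 0.277 0.05 0.015
```

```text
t 9.2 pos [0.6454 0.2752 0.1751] rpy [3.142 0.    1.256] op 0.09177405944232653
ground [ 6.434e-01  2.809e-01 -1.000e-04]
n 2460 mean [0.6468 0.2846 0.0419] min [0.6217 0.2583 0.0244] max [0.67   0.3078 0.0502] top [0.6557 0.2629 0.0503]
rect [0.6458 0.2829] [0.0516 0.0515] deg 73.1 first dim along deg; 
axis 116.8 [0.0125 0.0135]
```

View pics/w3.png

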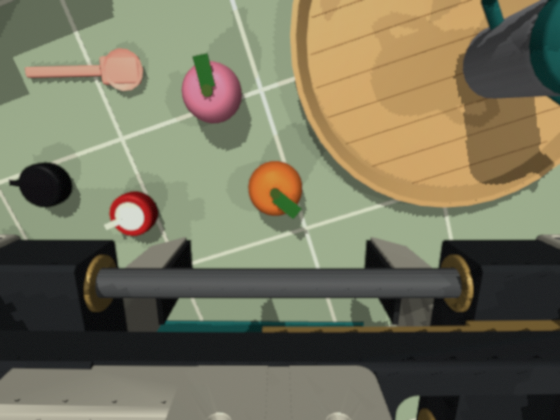

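Wrist view: mandarin at (275,188) is clear of the board edge (375,190) and the pink decoy (211,92). It needs a 7 mm shift in y, then the descent.

>>> arm_command([
  [0,0.034,-0.1,0,0,0,-1],
  [0,0,-0.15,0,0,0,-1],
  [0,0,-0.15,0,0,0,-1],
  [0,0,-0.15,0,0,0,-1],
  [0,0,-0.1,0,0,0,-1],
  [0,0,-0.1,0,0,0,-1],
  [0,0,-0.06,0,0,0,-1],
  [0,0,-0.03,0,0,0,-1],
  [0,0,0,0,0,0,-1],
  [0,0,0,0,0,0,-1],
])

```text
clock: 10.08
position: [0.646, 0.2832, 0.008]
ee_rot: [3.14, -0.001, 1.257]
contact_force: [-0.0, 0.3, -0.2]
opening: 0.0915
gripper_force: 0.0
```

>>> arm_command([
  [0,0,0,0,0,0,-0.5],
  [0,0,0,0,0,0,0],
  [0,0,0,0,0,0,0.3],
  [0,0,0,0,0,0,1],
  [0,0,0,0,0,0,1],
  [0,0,0,0,0,0,1],
  [0,0,0,0,0,0,1],
  [0,0,0,0,0,0,1],
])

```text
clock: 10.75
position: [0.6454, 0.2835, 0.0071]
ee_rot: [3.141, -0.0, 1.258]
contact_force: [-0.2, -0.3, 1.8]
opening: 0.052
gripper_force: 30.0
```

>>> arm_command([
  [0,0,0.04,0,0,0,1],
  [0,0,0.1,0,0,0,1],
  [0,0,0.15,0,0,0,1],
  [0,0,0.16,0,0,0,1],
  [-0.012,-0.09,0.05,0,0,0,1],
  [-0.024,-0.18,0,0,0,0,1],
  [-0.024,-0.18,0,0,0,0,1],
  [-0.024,-0.18,0,0,0,0,1],
  [-0.024,-0.18,0,0,0,0,1],
  [-0.024,-0.18,0,0,0,0,1],
])

```text
clock: 11.58
position: [0.6185, 0.084, 0.1076]
ee_rot: [3.141, -0.0, 1.258]
contact_force: [0.7, -0.0, 0.6]
opening: 0.0524
gripper_force: 30.0
```

>>> arm_command([
  [-0.01,-0.088,0,0,0,0,1],
  [0,0,0,0,0,0,1],
  [0,0,0,0,0,0,1],
  [0,0,0,0,0,0,1],
])

```text
clock: 11.92
position: [0.6171, 0.0685, 0.1073]
ee_rot: [3.141, -0.001, 1.258]
contact_force: [-0.4, -0.1, -0.4]
opening: 0.0522
gripper_force: 30.0
```

Run:
```python
from h import *
s=ctrl.state();print(s['position'].round(4),s['opening'])
snap('wrist','w4');snap('side','s4')
a,b=load('w4')[0],load('s4')[0]
b=cv2.resize(b[120:270,200:420],(560,382));o=np.zeros((420,560,3),np.uint8);o[:382]=b
cv2.imwrite('pics/c4.png',cv2.resize(np.hstack([a,o]),(800,300))[:,:,::-1])
im,P=cloud('w4')
for u,v in ((0,0),):pass
```

```text
[0.6171 0.0685 0.1073] 0.0522421015102033
```

View pics/c4.png

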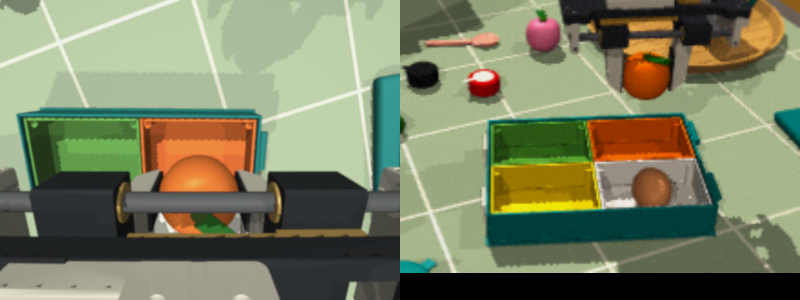

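Left (wrist): the mandarin is held over the orange tray. Right (side): the egg at about (652,188) is lying in the white tray. Lowering the mandarin.

>>> arm_command([
  [0,0,-0.1,0,0,0,1],
  [0,0,-0.15,0,0,0,1],
  [0,0,-0.1,0,0,0,1],
  [0,0,-0.05,0,0,0,1],
  [0,0,-0.03,0,0,0,1],
  [0,0,-0.02,0,0,0,1],
  [0,0,-0.01,0,0,0,1],
  [0,0,0,0,0,0,1],
  [0,0,0,0,0,0,1],
])

```text
clock: 12.77
position: [0.6176, 0.0679, 0.016]
ee_rot: [3.14, -0.001, 1.258]
contact_force: [-1.1, -0.9, -0.8]
opening: 0.0523
gripper_force: 30.0
```

>>> arm_command([
  [0,0,-0.008,0,0,0,1],
  [0,0,0,0,0,0,1],
  [0,0,0,0,0,0,1],
])

```text
clock: 13.02
position: [0.6171, 0.0678, 0.0137]
ee_rot: [3.141, -0.0, 1.258]
contact_force: [0.6, 0.7, -0.6]
opening: 0.052
gripper_force: 30.0
```

>>> arm_command([
  [0,0,-0.005,0,0,0,1],
  [0,0,0,0,0,0,1],
  [0,0,0,0,0,0,-0.16],
  [0,0,0,0,0,0,-0.22],
  [0,0,0,0,0,0,-0.36],
  [0,0,0,0,0,0,-0.36],
  [0,0,0,0,0,0,-0.36],
  [0,0,0,0,0,0,-0.36],
])

```text
clock: 13.68
position: [0.6169, 0.0679, 0.0121]
ee_rot: [-3.141, 0.0, 1.258]
contact_force: [-0.3, -0.8, -0.2]
opening: 0.0626
gripper_force: 0.0
```

>>> arm_command([
  [0,0,0.03,0,0,0,-0.36],
  [0,0,0.1,0,0,0,-0.36],
  [0,0,0.2,0,0,0,-0.36],
  [0,0,0.2,0,0,0,-0.36],
  [0,0,0.2,0,0,0,-1],
  [-0.1,0,0.05,0,0,0,-1],
  [-0.18,0.1,0,0,0,0,-1],
  [-0.18,0.11,0,0,0,0,-1],
  [-0.18,0.11,0,0,0,0,-1],
  [-0.18,0.11,0,0,0,0,-1],
])

```text
clock: 14.52
position: [0.4525, 0.1535, 0.1688]
ee_rot: [3.141, -0.0, 1.257]
contact_force: [-0.6, 0.5, -0.1]
opening: 0.0913
gripper_force: 0.0
```

>>> arm_command([
  [-0.09,0.095,0,0,0,0.077,-1],
  [-0.09,0.095,0,0,0,0.078,-1],
  [-0.09,0.095,0,0,0,0.078,-1],
  [-0.09,0.095,0,0,0,0.078,-1],
  [-0.09,0.095,0,0,0,0.078,-1],
  [-0.08,0.09,0,0,0,0.076,-1],
  [0,0,0,0,0,0,-1],
  [0,0,0,0,0,0,-1],
  [0,0,0,0,0,0,-1],
])

```text
clock: 15.27
position: [0.3487, 0.2659, 0.1687]
ee_rot: [3.141, 0.0, 1.954]
contact_force: [0.1, -0.3, 0.2]
opening: 0.0916
gripper_force: 0.0
```

```bash
python3 look.py w5 0.347 0.267 0.055 0.008
```

```text
t 15.2667 pos [0.3487 0.2659 0.1687] rpy [3.141 0.    1.954] op 0.09162538774227752
ground [ 3.435e-01  2.714e-01 -1.000e-04]
n 2221 mean [0.3457 0.2757 0.0223] min [0.3251 0.2347 0.0128] max [0.3682 0.314  0.0269] top [0.3441 0.2796 0.027 ]
rect [0.3464 0.2744] [0.0267 0.0897] deg 21.4 first dim along deg; 
axis 111.2 [0.0073 0.0234]
```

View pics/w5.png

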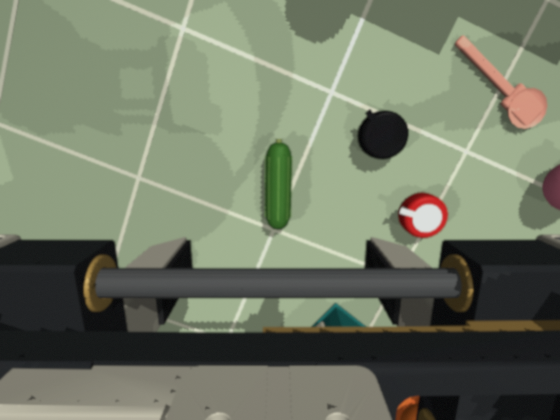

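Wrist view: cucumber at (278,185), upright in the picture and clear of the black disc (383,134).

>>> arm_command([
  [-0.011,0.042,-0.1,0,0,0,-1],
  [0,0,-0.15,0,0,0,-1],
  [0,0,-0.15,0,0,0,-1],
  [0,0,-0.15,0,0,0,-1],
  [0,0,-0.12,0,0,0,-0.5],
  [0,0,-0.08,0,0,0,-0.3],
  [0,0,-0.05,0,0,0,-0.2],
  [0,0,-0.02,0,0,0,0],
  [0,0,0,0,0,0,0],
  [0,0,0,0,0,0,0],
])

```text
clock: 16.15
position: [0.3468, 0.2742, 0.0046]
ee_rot: [3.141, -0.0, 1.954]
contact_force: [-0.0, 0.0, 1.1]
opening: 0.0566
gripper_force: 0.0
```

>>> arm_command([
  [0,0,-0.005,0,0,0,0.2],
  [0,0,0,0,0,0,0.4],
  [0,0,0,0,0,0,1],
  [0,0,0,0,0,0,1],
  [0,0,0,0,0,0,1],
  [0,0,0,0,0,0,1],
  [0,0,0,0,0,0,1],
  [0,0,0,0,0,0,1],
])

```text
clock: 16.82
position: [0.3462, 0.2746, 0.0037]
ee_rot: [3.141, -0.0, 1.955]
contact_force: [-0.4, -0.8, 6.3]
opening: 0.0256
gripper_force: 30.0
```

>>> arm_command([
  [0,0,0.04,0,0,0,1],
  [0,0,0.1,0,0,0,1],
  [0,0,0.15,0,0,0,1],
  [0,0,0.16,0,0,0,1],
  [0,0,0.15,0,0,0,1],
  [0,0,0,0,0,0,1],
  [0,0,0,0,0,0,1],
])

```text
clock: 17.4
position: [0.3468, 0.2749, 0.125]
ee_rot: [3.138, -0.0, 1.955]
contact_force: [-0.2, -0.3, -1.1]
opening: 0.0256
gripper_force: 30.0
```

>>> arm_command([
  [0.09,-0.1,0,0,0,0.07,1],
  [0.1,-0.107,0,0,0,0.074,1],
  [0.1,-0.107,0,0,0,0.074,1],
  [0.1,-0.107,0,0,0,0.074,1],
  [0.1,-0.107,0,0,0,0.074,1],
  [0.1,-0.107,0,0,0,0.074,1],
  [0.1,-0.107,0,0,0,0.074,1],
  [0.103,-0.107,0,0,0,0.071,1],
  [0,0,0,0,0,0,1],
  [0,0,0,0,0,0,1],
])

```text
clock: 18.23
position: [0.5043, 0.1036, 0.1216]
ee_rot: [-3.141, -0.003, 2.829]
contact_force: [-0.1, 0.1, -0.6]
opening: 0.0253
gripper_force: 30.0
```

>>> arm_command([
  [0,0,0,0,0,0,1],
  [0,0,0,0,0,0,1],
])

```text
clock: 18.4
position: [0.5034, 0.1054, 0.1226]
ee_rot: [-3.141, -0.002, 2.832]
contact_force: [0.0, 0.5, -0.4]
opening: 0.0255
gripper_force: 30.0
```

Run:
```python
from h import *
s=ctrl.state();print(s['position'].round(4),s['ee_rot'].round(3),s['opening'])
snap('wrist','w6');snap('scene','s6')
a,b=load('w6')[0],load('s6')[0]
b=cv2.resize(b[150:300,180:380],(560,420))
cv2.imwrite('pics/c6.png',cv2.resize(np.hstack([a,b]),(800,300))[:,:,::-1])
```

```text
[0.5034 0.1054 0.1226] [-3.141e+00 -2.000e-03  2.832e+00] 0.025528310325587385
```

View pics/c6.png

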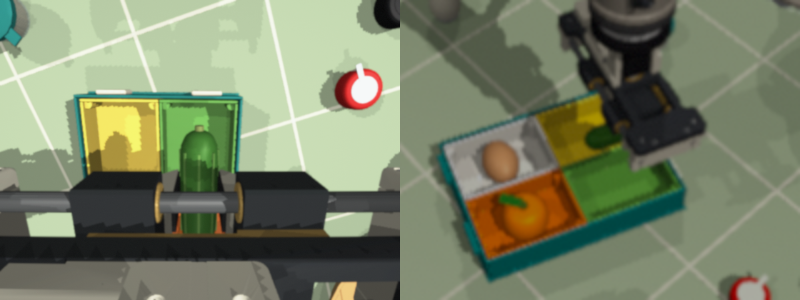

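Left: the cucumber is held lengthwise over the green tray (200,140). Right: egg (500,160) and mandarin (525,215) lie in their trays. The finger clearance here is small, so I'll check the lateral centre.

Run:
```python
from h import *
im,P=cloud('w6')
c=np.radians(-18);U=np.array([np.cos(c),np.sin(c)]);V=np.array([-U[1],U[0]])
m=(P[...,2]>.034)&(P[...,2]<.045)&(np.hypot(P[...,0]-.49,P[...,1]-.08)<.14)
q=P[m]; pu=q[:,:2]@U;pv=q[:,:2]@V
for lo,hi in ((.19,.235),(.28,.32)):
  for a,b in ((.39,.41),(.41,.43),(.43,.45)):
    s=(pu>a)&(pu<b)&(pv>lo)&(pv<hi); print(lo,a,s.sum(),np.percentile(pv[s],[5,50,95]).round(4) if s.any() else '')
s=(pv>.23)&(pv<.28)&(pu<.42); print('u end',np.percentile(pu[s],[5,50,95]).round(4))
t=np.array([.5034,.1054]); print('tcp U,V',(t@U).round(4),(t@V).round(4),U,V)
k=(P[...,2]>.1)&(P[...,2]<.15); q=P[k]; g=im[k].astype(int); s=(g[:,1]>g[:,0]+15)&(g[:,1]>g[:,2]+15); q=q[s]
print('cuc V,U rng',np.percentile(q[:,:2]@V,[2,50,98]).round(4),np.percentile(q[:,:2]@U,[2,98]).round(4),q[:,2].min())
```

```text
0.19 0.39 522 [0.1963 0.2138 0.23  ]
0.19 0.41 251 [0.2112 0.2138 0.2177]
0.19 0.43 230 [0.211  0.2146 0.2174]
0.28 0.39 367 [0.2835 0.295  0.2999]
0.28 0.41 242 [0.2936 0.2974 0.2998]
0.28 0.43 238 [0.2935 0.2978 0.3   ]
u end [0.3814 0.3871 0.3924]
tcp U,V 0.4462 0.2558 [ 0.95105652 -0.30901699] [0.30901699 0.95105652]
cuc V,U rng [0.2442 0.2564 0.2685] [0.4054 0.4735] 0.12157005852139288
```

>>> arm_command([
  [0,0,-0.1,0,0,0,1],
  [0,0,-0.15,0,0,0,1],
  [0,0,-0.12,0,0,0,1],
  [0,0,-0.08,0,0,0,1],
  [0,0,-0.05,0,0,0,1],
  [0,0,-0.03,0,0,0,1],
  [0,0,-0.015,0,0,0,1],
  [0,0,-0.01,0,0,0,1],
  [0,0,0,0,0,0,1],
  [0,0,0,0,0,0,1],
])

```text
clock: 19.33
position: [0.5052, 0.1047, 0.0131]
ee_rot: [3.141, 0.001, 2.833]
contact_force: [0.3, -0.7, -0.9]
opening: 0.0256
gripper_force: 30.0
```

>>> arm_command([
  [0,0,-0.008,0,0,0,1],
  [0,0,-0.006,0,0,0,1],
  [0,0,0,0,0,0,1],
  [0,0,0,0,0,0,1],
])

```text
clock: 19.67
position: [0.5049, 0.1046, 0.0097]
ee_rot: [3.141, 0.001, 2.833]
contact_force: [0.5, 0.0, -0.2]
opening: 0.0258
gripper_force: 30.0
```

>>> arm_command([
  [0,0,-0.004,0,0,0,1],
  [0,0,0,0,0,0,1],
  [0,0,0,0,0,0,0.4],
  [0,0,0,0,0,0,0.33],
  [0,0,0,0,0,0,0.33],
  [0,0,0,0,0,0,0.33],
])

```text
clock: 20.17
position: [0.5046, 0.1047, 0.0086]
ee_rot: [3.142, -0.0, 2.833]
contact_force: [-0.1, -0.8, 0.2]
opening: 0.0307
gripper_force: 0.0
```

>>> arm_command([
  [0,0,0.02,0,0,0,0.33],
  [0,0,0.05,0,0,0,0.33],
  [0,0,0.1,0,0,0,0.33],
  [0,0,0.2,0,0,0,0.33],
  [0,0,0.2,0,0,0,0],
  [0,0,0.2,0,0,0,-1],
  [0,0,0,0,0,0,-1],
])

```text
clock: 20.75
position: [0.5087, 0.105, 0.1713]
ee_rot: [3.136, 0.014, 2.833]
contact_force: [1.6, -0.1, 0.5]
opening: 0.0465
gripper_force: 0.0
```

>>> arm_command([
  [0,0.09,0,0,0,0,-1],
  [-0.01,0.17,0,0,0,0,-1],
  [-0.01,0.17,0,0,0,0,-1],
  [-0.01,0.17,0,0,0,0,-1],
  [-0.01,0.17,0,0,0,0,-1],
  [-0.01,0.17,0,0,0,0,-1],
  [0,0,0,0,0,0,-1],
  [0,0,0,0,0,0,-1],
  [0,0,0,0,0,0,-1],
])

```text
clock: 21.5
position: [0.4944, 0.2923, 0.1629]
ee_rot: [-3.141, 0.0, 2.833]
contact_force: [0.7, -0.1, 0.0]
opening: 0.0918
gripper_force: 0.0
```

```bash
python3 look.py w7 0.495 0.295 0.05 0.008
```

```text
t 21.5 pos [0.4944 0.2923 0.1629] rpy [-3.141  0.     2.833] op 0.09175148551877321
ground [ 4.878e-01  2.942e-01 -1.000e-04]
n 1779 mean [0.4931 0.3011 0.0215] min [0.469  0.2799 0.0128] max [0.5157 0.3219 0.0239] top [0.49   0.3001 0.0239]
rect [0.4949 0.3008] [0.0452 0.045 ] deg 52.9 first dim along deg; 
axis -179.4 [0.0111 0.0119]
```

View pics/w7.png

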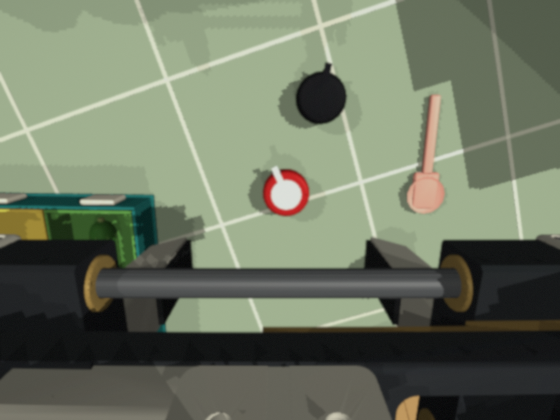

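Wrist view: cheese (286,192) with label and its tab pointing up, perpendicular to the closing line. The black decoy (321,97) is clear.

>>> arm_command([
  [0.003,0.041,-0.1,0,0,0,-1],
  [0,0,-0.15,0,0,0,-1],
  [0,0,-0.15,0,0,0,-1],
  [0,0,-0.15,0,0,0,-1],
  [0,0,-0.1,0,0,0,-0.8],
  [0,0,-0.08,0,0,0,-0.6],
  [0,0,-0.04,0,0,0,-0.4],
  [0,0,-0.02,0,0,0,-0.4],
  [0,0,0,0,0,0,-0.4],
  [0,0,0,0,0,0,-0.4],
])

```text
clock: 22.38
position: [0.496, 0.3007, 0.0057]
ee_rot: [3.141, 0.001, 2.832]
contact_force: [0.9, -0.4, 1.0]
opening: 0.0646
gripper_force: 0.0
```

>>> arm_command([
  [0,0,-0.014,0,0,0,-0.2],
  [0,0,0,0,0,0,0],
  [0,0,0,0,0,0,1],
  [0,0,0,0,0,0,1],
  [0,0,0,0,0,0,1],
  [0,0,0,0,0,0,1],
  [0,0,0,0,0,0,1],
])

```text
clock: 22.97
position: [0.4955, 0.301, 0.0025]
ee_rot: [3.141, 0.001, 2.833]
contact_force: [-0.3, -0.6, 6.2]
opening: 0.0445
gripper_force: 30.0
```

>>> arm_command([
  [0,0,0.04,0,0,0,1],
  [0,0,0.1,0,0,0,1],
  [0,0,0.15,0,0,0,1],
  [0,0,0.16,0,0,0,1],
  [0,0,0.15,0,0,0,1],
  [0,0,0,0,0,0,1],
  [0,0,0,0,0,0,1],
])

```text
clock: 23.55
position: [0.4962, 0.3013, 0.124]
ee_rot: [3.139, 0.003, 2.833]
contact_force: [-0.4, -0.3, -0.7]
opening: 0.0442
gripper_force: 30.0
```

>>> arm_command([
  [-0.006,-0.1,0,0,0,-0.08,1],
  [-0.007,-0.106,0,0,0,-0.081,1],
  [-0.007,-0.106,0,0,0,-0.081,1],
  [-0.007,-0.106,0,0,0,-0.081,1],
  [-0.007,-0.106,0,0,0,-0.081,1],
  [-0.007,-0.106,0,0,0,-0.081,1],
  [-0.007,-0.106,0,0,0,-0.081,1],
  [-0.007,-0.106,0,0,0,-0.081,1],
  [-0.007,-0.106,0,0,0,-0.081,1],
  [-0.007,-0.106,0,0,0,-0.081,1],
])

```text
clock: 24.38
position: [0.4802, 0.089, 0.1206]
ee_rot: [-3.139, -0.0, 1.613]
contact_force: [-0.1, 0.4, -0.4]
opening: 0.0443
gripper_force: 30.0
```

>>> arm_command([
  [-0.006,-0.106,0,0,0,-0.081,1],
  [-0.006,-0.106,0,0,0,-0.081,1],
  [-0.006,-0.11,0,0,0,-0.08,1],
  [0,0,0,0,0,0,1],
  [0,0,0,0,0,0,1],
  [0,0,0,0,0,0,1],
  [0,0,0,0,0,0,1],
])

```text
clock: 24.97
position: [0.4775, 0.0265, 0.1214]
ee_rot: [-3.14, 0.0, 1.259]
contact_force: [-0.7, 0.6, -0.2]
opening: 0.0444
gripper_force: 30.0
```

Run:
```python
from h import *
s=ctrl.state();print(s['position'].round(4),s['ee_rot'].round(3),s['opening'])
snap('wrist','w8');snap('side','s8')
a,b=load('w8')[0],load('s8')[0]
b=cv2.resize(b[100:270,180:406],(560,420))
cv2.imwrite('pics/c8.png',cv2.resize(np.hstack([a,b]),(800,300))[:,:,::-1])
```

```text
[0.4775 0.0265 0.1214] [-3.14   0.     1.259] 0.044381369133322794
```

View pics/c8.png

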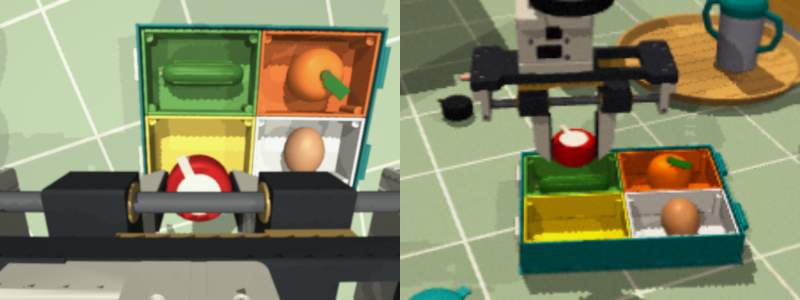

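Wrist view: cucumber (203,73), mandarin (315,75) and egg (303,150) all lie in their trays. The cheese is level over yellow. Lowering it.

>>> arm_command([
  [0,0,-0.1,0,0,0,1],
  [0,0,-0.15,0,0,0,1],
  [0,0,-0.12,0,0,0,1],
  [0,0,-0.08,0,0,0,1],
  [0,0,-0.05,0,0,0,1],
  [0,0,-0.03,0,0,0,1],
  [0,0,-0.015,0,0,0,1],
  [0,0,-0.005,0,0,0,1],
  [0,0,0,0,0,0,1],
  [0,0,0,0,0,0,1],
])

```text
clock: 25.9
position: [0.4785, 0.0257, 0.0127]
ee_rot: [3.14, -0.0, 1.257]
contact_force: [-0.1, 0.3, -0.5]
opening: 0.0442
gripper_force: 30.0
```

>>> arm_command([
  [0,0,-0.005,0,0,0,1],
  [0,0,-0.005,0,0,0,1],
  [0,0,0,0,0,0,1],
  [0,0,0,0,0,0,1],
])

```text
clock: 26.23
position: [0.4779, 0.0256, 0.0101]
ee_rot: [3.141, -0.0, 1.256]
contact_force: [0.4, -0.5, -0.7]
opening: 0.0445
gripper_force: 30.0
```

>>> arm_command([
  [0,0,-0.005,0,0,0,1],
  [0,0,-0.003,0,0,0,1],
  [0,0,0,0,0,0,1],
  [0,0,0,0,0,0,1],
])

```text
clock: 26.57
position: [0.4779, 0.0257, 0.0085]
ee_rot: [3.141, -0.0, 1.256]
contact_force: [-0.5, 0.5, 2.8]
opening: 0.044
gripper_force: 30.0
```

Contact felt (2.8 N), so I'll release and retreat.

>>> arm_command([
  [0,0,0,0,0,0,0.02],
  [0,0,0,0,0,0,-0.1],
  [0,0,0,0,0,0,-0.26],
  [0,0,0,0,0,0,-0.26],
  [0,0,0,0,0,0,-0.26],
  [0,0,0,0,0,0,-0.26],
])

```text
clock: 27.07
position: [0.4778, 0.0257, 0.0082]
ee_rot: [-3.141, 0.0, 1.256]
contact_force: [-0.5, -1.1, -0.5]
opening: 0.0577
gripper_force: 0.0
```

>>> arm_command([
  [0,0,0.02,0,0,0,-0.26],
  [0,0,0.1,0,0,0,-0.26],
  [0,0,0.2,0,0,0,-0.26],
  [0,0,0.2,0,0,0,-0.26],
  [0,0,0.2,0,0,0,-1],
  [-0.1,-0.05,0.1,0,0,0,-1],
  [-0.15,-0.15,0,0,0,0,-1],
  [0,-0.2,0,0,0,0,-1],
  [0,-0.2,0,0,0,0,-1],
  [0,0,0,0,0,0,-1],
])

```text
clock: 27.9
position: [0.4286, -0.0995, 0.1733]
ee_rot: [3.138, 0.002, 1.251]
contact_force: [0.8, -0.3, 0.1]
opening: 0.0907
gripper_force: 0.0
```

Run:
```python
from h import *
print(ctrl.state()['position'])
snap('scene','s9')
snap('side','t9')
a,b=load('s9')[0],load('t9')[0]
b2=cv2.resize(a[180:300,180:340],(560,420))
cv2.imwrite('pics/c9.png',cv2.resize(np.hstack([b,b2]),(800,300))[:,:,::-1])
```

```text
[ 0.42862428 -0.09947637  0.17326417]
```

View pics/c9.png

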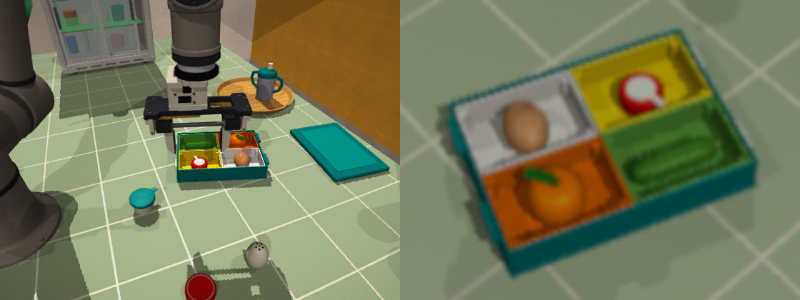

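All four items lie in their trays: egg (525,125), cheese (640,95), mandarin (555,190), cucumber (675,165). The shaker and lid are where they started. Handing in.

>>> arm_command([
  [0,0,0,0,0,0,-1],
  [0,0,0,0,0,0,-1],
  [0,0,0,0,0,0,-1],
  [0,0,0,0,0,0,-1],
])

```text
clock: 28.33
position: [0.4285, -0.0927, 0.1723]
ee_rot: [-3.141, -0.0, 1.258]
contact_force: [-0.3, 0.7, 0.5]
opening: 0.0919
gripper_force: 0.0
```

```bash
python3 -c "
from bench import ctrl
print(ctrl.finish_job())"
```

```text
the job is handed in; nothing more can be done
None
```

The bento is packed and handed in at about 28 s: the egg, mandarin, cucumber and cheese were set down in that order in the white, orange, green and yellow trays, and the shaker and jar lid were left where they stood (the hand-in returned no verdict).

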